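# Roof the clay car model and show it to the inspection camera

## Task

One clay car model still shows a bare square wooden post on top of its body: fit the loose clay roof block fully down onto that post, its long sloping windscreen towards the car's nose, and let go of it while the car stands on the bench. Then pick the car up by its flanks with the roof on and hold it still in the air in front of the inspection camera on the stand, the middle of the car's body on the lens axis 150 mm out from the lens, its nose pointing straight into the lens and not rolled to either side; finish while holding it there. Do not shift the camera, the finished cars or the other things on the bench.

Things in the scene. Friction and masses are not known exactly. Their poses are not given: they have to be found in the camera images.
- model: the unfinished clay car, in a row with cars of like size and colour: body 170 long, 52 wide, 36 mm high to its flat deck, 0.26 to 0.43 kg. Flanks flat, upright and parallel from 55 mm behind to 50 mm ahead of its middle; nose and tail taper. Origin at the centre of the underside, x to the nose, y to its left, z up. Grip it across the flanks at the middle, astride the seated roof, which is narrower
- post_top (a point): centre of the top of the square wooden post on the car's deck, right above the car's origin: 16 mm wide, 12 mm tall, top 48 mm above the car's underside, top edge slightly chamfered, sides parallel to the car's; axes as the car's
- model_mid (a point): the middle of the car's body, 18 mm above its origin; axes as the car's
- model_nose (a point): the tip of the car's nose, 85 mm ahead and 13 mm above its origin
- roof: loose clay roof block on the bench, 76 long, 38 wide, 22 mm high, 0.05 to 0.1 kg; sides flat and upright over the middle 44 mm. Square socket in its underside, 18 mm wide, 14 mm deep, parallel to its sides. Origin on the underside at the socket's centre, z up, x to the windscreen (longer slope, ends 44 mm ahead; the steep back ends 32 mm behind). Seated, its origin is 36 mm above the car's
- roof_front (a point): the foot of the roof's windscreen, 44 mm ahead of its origin
- cam_head (a joint): downward tilt of the inspection camera's grey head on its stand (rad; 0 looks level, 0.15 to 0.4 here). The stiff hinge is 295 mm above the bench over the centre of the stand's round steel foot (110 mm across); the stand is fixed, its upright post 30 mm behind the hinge, seen from the lens
- lens (a point): the centre of the lens front (44 mm across), 60 mm ahead of the hinge and 18 mm above it in the head's frame, which tilts with the head; x points backwards into the camera along the lens axis, away from what it views; y is level; z up
- focus (a point): the point in the air on the lens axis, 150 mm out from the lens, where the middle of the car's body (model_mid) is to be held. Axes as lens: x points along the lens axis into the lens, so the car, held as asked, has its x, y, z along these x, y, z, its nose raised by the head's tilt
- model_b: bystander: finished clay car with a smooth fastback roof, 170 x 52 x 58 mm, same clay; origin at the centre of its underside, x to its nose
- model_c: bystander: finished clay car with a long box roof, 170 x 52 x 60 mm, same clay; origin at the centre of its underside, x to its nose
- foam_a: bystander: two stacked and glued yellow foam blocks, 62 x 62 x 74 mm; origin under its centre
- foam_b: bystander: yellow foam block 70 x 50 x 45 mm; origin under its centre
- knife: bystander: modelling knife lying flat, 180 mm long with a black handle 17 mm thick; origin under the handle's middle
- scraper: bystander: thin flat steel scraper 120 x 55 x 2 mm; origin under its centre
- loop_tool: bystander: wire loop tool with a wooden handle lying flat, 177 mm long, 12 mm thick; origin under the handle's middle
- sanding_block: bystander: cork sanding block 75 x 45 x 26 mm; origin under its centre
Things that resemble listed ones, but are neither listed nor needed, are in the scene too. Leave any purple look-alike of the model alone. What is shaped like the roof but red is not meant.

How it is judged:
On the way:
1. the roof sits fully down on the post, windscreen to the nose, let go, the car still standing on the bench (z of roof in the frame of model between 0.033 and 0.0395 m and x of roof in the frame of model between -0.005 and 0.005 m and y of roof in the frame of model between -0.005 and 0.005 m and x of roof_front in the frame of model above 0.035 m and angle between the z axis of roof and the z axis of model, either way round below 0.1 rad and height (world z) of model below 0.006 m and angle between model's own z axis and vertical below 0.08 rad and contact force between the fingers and roof below 0.1 N and linear speed of roof below 0.02 m/s), for 0.2 s.
At the end, for the whole second after the job is handed in: Car held still by the fingers alone, over 100 mm up, its middle within 25 mm of the point 150 mm out on the lens axis, nose to the lens, long and cross axes within 0.17 rad of the camera's; roof still seated on the post (5 mm sideways, 3 mm in height), windscreen to the nose (z of roof in the frame of model between 0.033 and 0.0395 m and x of roof in the frame of model between -0.005 and 0.005 m and y of roof in the frame of model between -0.005 and 0.005 m and x of roof_front in the frame of model above 0.035 m and angle between the z axis of roof and the z axis of model, either way round below 0.1 rad and distance between model_mid and focus below 0.025 m and angle between the x axis of model and the x axis of focus, either way round below 0.17 rad and angle between the y axis of model and the y axis of focus, either way round below 0.17 rad and x of model_nose in the frame of focus above 0.04 m and height (world z) of model above 0.1 m and contact force between model and the fingers above 2 N and linear speed of model below 0.03 m/s and angular speed of model below 0.2 rad/s); the arm keeps its last pose, push and grip.
It fails at once if a bystander is shifted more than 30 mm (distance of any of model_b, model_c, foam_a, foam_b, knife, scraper, loop_tool, sanding_block from where it was at the start of the episode above 0.03 m).
It fails at once if the camera's aim is shifted by more than 15 mm at the focus point (distance of focus from where it was at the start of the episode above 0.015 m).
It also fails if it takes over 54 s, if anything falls off the work surface, if the arm or the gripper's body presses on something with over 40 N, if the wrist force passes 120 N, or if a joint passes its speed limit or range.

## Robot

A 7-joint arm with a two-finger parallel gripper is mounted at the origin on the work surface. World frame = base frame: x ahead of the robot, y to its left, z up, the work surface at z = 0. Lengths are in m, angles in rad, forces in N, time in s.
With the tool pointing down it reaches from about 0.4 to 0.85 m from the base axis. Payload 10.4 kg.
Tool frame: the origin (TCP) lies between the finger pads; the fingertips stand 22 mm ahead of it and the grasp point (between the pads) lies 3 mm ahead of it (r.nose_length is the distance from the TCP to the fingertips, in m); z points along the fingers, y is the line along which they close (so a half turn about z gives the same grasp; the last joint's range is limited). The gripper opens to 87 mm and grips with 3 to 60 N. Pads are 19 mm wide; open, the fingers measure 117 mm over their backs; the gripper's body (75 mm by 190 mm) begins 51 mm behind the grasp point.
Start: joints at [-1.152, 0.332, -0.065, 1.46, 0.022, 1.35, -0.088], TCP at [0.267, 0.565, 0.245] pointing down, gripper open.
Joint ranges: [-2.6, 2.6], [-0.5, 2.12], [-1.47, 1.34], [0.16, 2.42], [-1.27, 4.41], [0.06, 2.06], [-2.6, 2.6]. Speed limits (rad/s): [2.22, 2.22, 2.79, 2.79, 3.14, 3.14, 3.14].

## Interface

Orientations are given as a unit quaternion [x, y, z, w].
In Python, from bench import readout, cams, r gives the robot as it stands. The module is installed in compiled form; this text tells all that it offers.
- The arm moves only by the tool step_arm, never from a script. Its argument "deltas" is a list that holds one entry, the list of rows, each a list of 7 numbers: the turn, a rotation vector about the tool's x, y, z in rad, then the shift along the tool's x, y, z in m, then the opening in per cent of the stroke, from 0 (shut) to 100 (fully open). A call has 1 to 20 rows; each row is the pose to reach, as a shift and turn from the pose commanded when the call began, along the tool's axes at that moment; what a row does not reach only later rows make up. A row lasts 1/8 s, in which the tool goes at most 62.5 mm and 10.7 degrees, less where a joint would pass 70% of its speed; a pose out of reach is approached as far as the arm can. A call with a gripper value outside its range is refused whole. The fingers move at their own pace and stop on an object; "squeeze" is the grip in N (left out, the last holds). Time passes only in rows, so rows that repeat a pose let the fingers close. It gives the time, the measured TCP pose, the force, the opening and the grip force at its end, in the units of the state.
- readout.read_state(): the state, without advancing time (a new reading comes with each control period).
- cams.camera(name): name is "scene" or "top" or "wrist"; returns a dict with "img" (400x640x3 uint8, red, green, blue), "fx", "fy", "cx", "cy" (pixels), "origin" and "rotation" of the camera in the world; the wrist camera has in their place "T_tool_cam" (4x4, takes a point from camera to tool coordinates, whose origin is the TCP and whose axes are the flange's). Camera axes: x right, y up, looking along -z (the intrinsics and any distortion apply to the point x, -y, -z); pixel columns grow to the right and rows downward; lengths in m; the calibration is good to about 2 mm. The wrist camera is an equidistant fisheye: a pixel r from the principal point sees the ray r / f radians off the axis. A picture is of the moment at which its call begins: read the wrist's pose just before it. There is no depth.
- r.close_job(): hands the job in; it is judged then, once.
The state is a dict: "time": time; "joint_positions": joint angles; "joint_vel": joint speeds; "joint_torque": joint torques, N m; "ee_pos": TCP position; "eef_rot": TCP orientation; "ft_force": force on the tool from outside, world axes, zero at the start; "torque": the same for the moment, N m; "width": finger opening in m; "grip_force": force on a finger pad.
Only numpy, scipy, OpenCV 4.12 (cv2) and the standard library are available. Lean on these libraries where they do the work, as an engineer would, in place of code of your own. Each camera call takes 0.05 s, during which the arm holds its last target. There are 200 camera calls.

## Working session

There is one attempt and no reset: what is moved stays moved. The work goes in short steps, Python scripts to look and compute and a tool call to move; the robot and the scene stay as the last step left them, time stands still between calls to the robot, and variables do not carry over. Pictures are saved under pics/ and viewed, at most 10 in all, crops included, and the job is handed in when it is done.

Besides the shell and the picture viewer there is one more tool, called after "Call:" by a JSON object that holds its "method" and its "body". step_arm: Moves the arm, as the interface text tells. Its arguments: {"type":"object","properties":{"deltas":{"type":"array"},"squeeze":{"type":"number"}},"required":["deltas"]}

```bash
mkdir -p pics
python3 - <<'E'
from bench import readout,cams,r
import cv2,numpy as np
s=readout.read_state();print({k:np.round(v,3).tolist() for k,v in s.items()},r.nose_length)
for n in("scene","top"):
    c=cams.camera(n);cv2.imwrite(f"pics/{n}0.png",c["img"][:,:,::-1]);print(n,[np.round(c[k],4).tolist() for k in("fx","fy","cx","cy","origin","rotation")], c.keys())
c=cams.camera("wrist");cv2.imwrite("pics/wrist0.png",c["img"][:,:,::-1]);print({k:np.round(v,4).tolist() for k,v in c.items() if k!="img"})
E
```

```text
{'time': 0.0, 'joint_positions': [-1.152, 0.333, -0.065, 1.461, 0.022, 1.35, -0.088], 'joint_vel': [0.002, 0.002, 0.0, 0.002, 0.001, -0.001, 0.001], 'joint_torque': [-0.0, -62.328, 0.024, -38.988, -0.061, 0.04, 0.0], 'ee_pos': [0.267, 0.565, 0.244], 'eef_rot': [0.219, 0.976, -0.001, -0.0], 'ft_force': [0.256, -0.288, 0.391], 'torque': [0.003, 0.041, -0.01], 'grip_force': 0.0, 'width': 0.087} 0.022
scene [473.8585, 473.8585, 325.4574, 195.4367, [1.2478, 0.0795, 1.3064], [0.1778, 0.2219, 0.7349, 0.6157]] dict_keys(['img', 'fx', 'fy', 'cx', 'cy', 'origin', 'rotation'])
top [405.22, 405.22, 320.4832, 199.7595, [0.2826, -0.047, 1.5219], [0.0696, -0.0689, -0.6929, 0.7144]] dict_keys(['img', 'fx', 'fy', 'cx', 'cy', 'origin', 'rotation'])
{'fx': 309.7069, 'fy': 309.7069, 'cx': 323.3183, 'cy': 196.3023, 'T_tool_cam': [[0.0005, 0.9688, 0.248, 0.0678], [1.0, -0.0004, -0.0007, 0.0], [-0.0006, 0.248, -0.9688, -0.1397], [0.0, 0.0, 0.0, 1.0]]}
```

View pics/scene0.png

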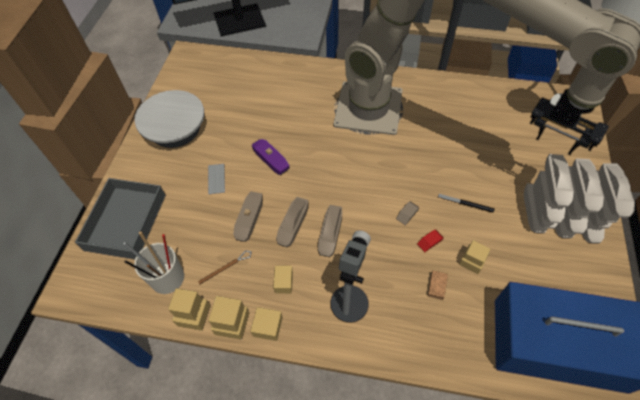

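View pics/top0.png

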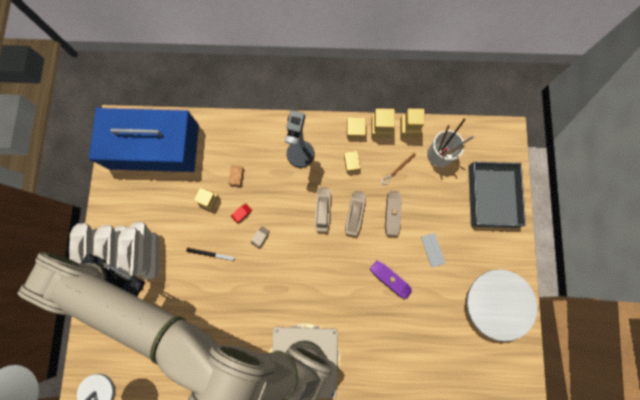

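The scene view shows the unfinished car with its post at (248,212), the roof block at (408,212) and the camera stand's foot at (350,303). In the top view these are at (394,213), (260,237) and (300,153).

```bash
cat > h.py <<'E'
import numpy as np,cv2
from scipy.spatial.transform import Rotation as R
from bench import readout,cams,r
def cam(n):
    s=readout.read_state() if n=="wrist" else None
    c=cams.camera(n); c["n"]=n
    if s:
        Rt=R.from_quat(s["eef_rot"]).as_matrix();T=np.array(c["T_tool_cam"])
        c["R"]=Rt@T[:3,:3];c["o"]=Rt@T[:3,3]+s["ee_pos"]
    else:
        q=np.array(c["rotation"]);c["R"]=R.from_quat(q).as_matrix() if q.size==4 else q;c["o"]=np.array(c["origin"])
    return c
def ray(c,u,v):
    a=np.array([(u-c["cx"])/c["fx"],(v-c["cy"])/c["fy"]])
    if c["n"]=="wrist":
        t=np.linalg.norm(a)+1e-12;d=np.array([*(a/t*np.sin(t)),np.cos(t)])
    else: d=np.array([*a,1.])
    d=c["R"]@(d*[1,-1,-1]);return d/np.linalg.norm(d)
def onz(c,u,v,z):
    d=ray(c,u,v);return c["o"]+d*(z-c["o"][2])/d[2]
def proj(c,p):
    q=c["R"].T@(np.array(p)-c["o"])*[1,-1,-1]
    if c["n"]=="wrist":
        t=np.arctan2(np.hypot(q[0],q[1]),q[2]);a=q[:2]/(np.hypot(q[0],q[1])+1e-12)*t
    else:a=q[:2]/q[2]
    return np.array([a[0]*c["fx"]+c["cx"],a[1]*c["fy"]+c["cy"]])
def tri(c1,p1,c2,p2):
    d1,d2=ray(c1,*p1),ray(c2,*p2)
    t=np.linalg.lstsq(np.c_[d1,-d2],c2["o"]-c1["o"],rcond=None)[0]
    a,b=c1["o"]+t[0]*d1,c2["o"]+t[1]*d2
    return (a+b)/2,np.linalg.norm(a-b)
E
python3 - <<'E'
from h import *
S,T=cam("scene"),cam("top")
for nm,u,w,z in[("post",(248,211),(394.5,211),.048),("roof",(408,212),(260,237),.01),("foot",(350,303),(300,153),0.006)]:
    print(nm,onz(S,*u,z).round(3),onz(T,*w,z).round(3),tri(S,u,T,w))
def crop(c,x,y,w,h,W,H):return cv2.resize(c["img"][y:y+h,x:x+w,::-1],(W,H),interpolation=cv2.INTER_CUBIC)
im=np.vstack([np.hstack([crop(S,310,225,80,100,320,400),crop(T,270,100,48,80,240,400),crop(S,395,200,30,25,240,200).repeat(2,0)]),np.hstack([crop(S,228,185,120,65,400,200),crop(T,310,180,100,65,400,200)])])
cv2.imwrite("pics/c1.png",im)
E
```

```text
post [ 0.543 -0.308  0.048] [ 0.541 -0.315  0.048] (array([ 0.54145051, -0.31268337,  0.04447486]), np.float64(0.006364733249667901))
roof [0.438 0.184 0.01 ] [0.434 0.181 0.01 ] (array([0.43465994, 0.18294653, 0.00425053]), np.float64(0.0029109454386298133))
foot [0.766 0.048 0.006] [0.767 0.045 0.006] (array([0.76683623, 0.04612653, 0.00661544]), np.float64(0.0028935023214495662))
```

View pics/c1.png

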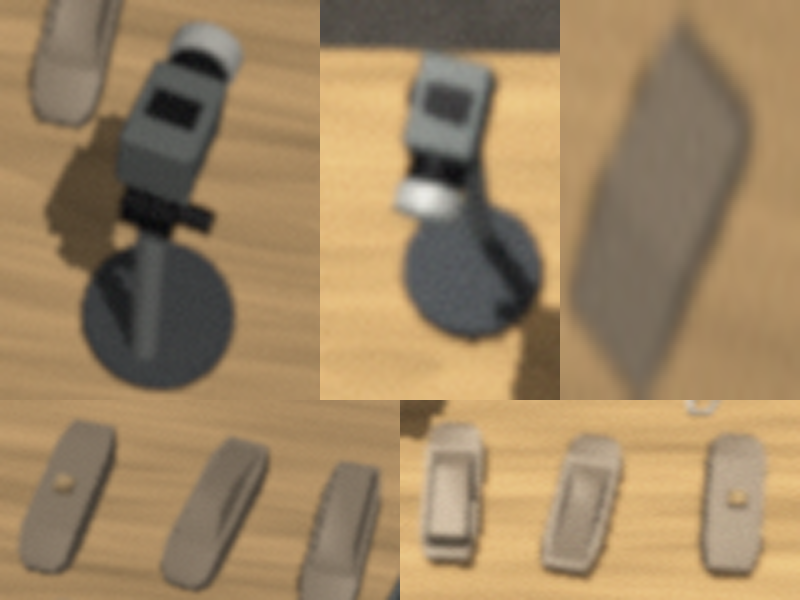

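```bash
cat >> h.py <<'E'
def down(yaw,pitch=0.,about=None):
    c,s=np.cos(yaw),np.sin(yaw)
    return np.array([[c,s,0],[s,-c,0],[0,0,-1.]])
def delta(p,M):
    s=readout.read_state();R0=R.from_quat(s["eef_rot"]).as_matrix()
    print("time",s["time"],"pos",np.round(s["ee_pos"],4),"xyaw",np.degrees(np.arctan2(R0[1,0],R0[0,0])).round(2),"f",np.round(s["ft_force"],1),"w",round(s["width"],4),"grip",round(s["grip_force"],1),"J7",round(s["joint_positions"][6],2))
    print(np.r_[R.from_matrix(R0.T@M).as_rotvec(),R0.T@(np.array(p)-s["ee_pos"])].round(4).tolist())
E
python3 - <<'E'
from h import *
S,T=cam("scene"),cam("top")
def yaw(a,b):
    d=b-a;return np.degrees(np.arctan2(d[1],d[0])),np.linalg.norm(d)
print("roof",yaw(onz(S,401,222,.01),onz(S,414.4,204,.01)))
f=lambda x,y:(310+x/4,180+(y-400)/200*65)
print("car",yaw(onz(T,*f(734,575),.036),onz(T,*f(738,435),.036)))
u=(310+203/4,225+50/4);w=(270+110/5,100+200/5)
print("lens",tri(S,u,T,w))
for y in(-125,55):delta([.436,.183,.2],down(np.radians(y)))
E
```

```text
roof (np.float64(153.94143880954132), np.float64(0.08233712504423894))
car (np.float64(-4.266446909779839), np.float64(0.17212255693267828))
lens (array([0.71307739, 0.05456267, 0.30607833]), np.float64(0.0021965903340386375))
time 0.35 pos [0.2672 0.5649 0.2444] xyaw 154.69 f [ 0.9  0.5 -0.3] w 0.0868 grip 0.0 J7 -0.09
[-0.0002, -0.0002, -1.4018, -0.3159, -0.2731, 0.0444]
time 0.35 pos [0.2672 0.5649 0.2444] xyaw 154.69 f [ 0.9  0.5 -0.3] w 0.0868 grip 0.0 J7 -0.09
[-0.0002, 0.0002, 1.7398, -0.3159, -0.2731, 0.0444]
```

Call:
{"method": "step_arm", "body": {"deltas": [[[0,0,0,-0.04,-0.034,0,100],[0,0,0,-0.08,-0.068,0,100],[0,0,0,-0.12,-0.102,0,100],[0,0,0,-0.16,-0.136,0,100],[0,0,0,-0.2,-0.17,0,100],[0,0,0,-0.24,-0.204,0.02,100],[0,0,0,-0.28,-0.24,0.04,100],[0,0,0,-0.316,-0.273,0.044,100],[0,0,0,-0.316,-0.273,0.044,100],[0,0,0,-0.316,-0.273,0.044,100]]]}}

```text
time: 1.6
ee_pos: [0.436, 0.1838, 0.2008]
eef_rot: [0.219, 0.976, 0.0, 0.0]
ft_force: [-0.5, 1.0, 0.5]
width: 0.0872
grip_force: 0.0
```

Run:
```python
from h import *
c=cam("wrist");cv2.imwrite("pics/w1.png",c["img"][:,:,::-1])
delta([.436,.183,.2],down(np.radians(154)));print(proj(c,[.436,.183,0]))
```

```text
time 1.65 pos [0.4358 0.1843 0.2008] xyaw 154.78 f [1.  0.4 0.4] w 0.087 grip 0.0 J7 0.64
[0.0007, -0.0001, 0.0135, -0.0007, -0.0011, 0.0008]
[322.31136305 179.84333984]
```

View pics/w1.png

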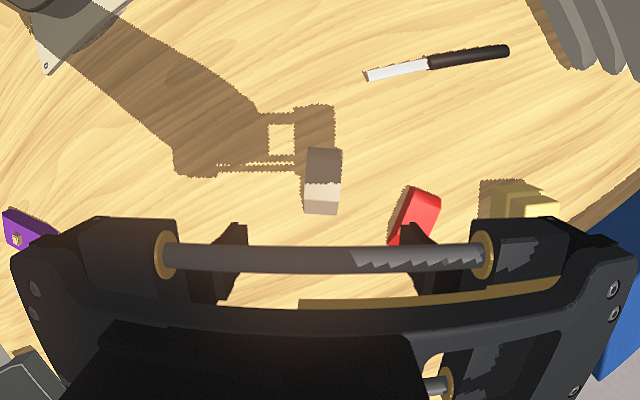

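The wrist view shows the clay roof at (323,181), half in shadow, with its long axis vertical in the image. The red decoy is at (415,215).

Run:
```python
from h import *
c=cam("wrist");im=c["img"];x0,y0=283,130
a=im[y0:y0+100,x0:x0+80]
a=cv2.resize(a,(480,600),interpolation=cv2.INTER_CUBIC).astype(float)/255
a=(a**.6*255).astype(np.uint8);cv2.imwrite("pics/w2.png",a[:,:,::-1])
hsv=cv2.cvtColor(im,cv2.COLOR_RGB2HSV);m=np.zeros(im.shape[:2],np.uint8)
m[y0:y0+100,x0:x0+80]=(hsv[y0:y0+100,x0:x0+80,1]<75)*255
n,l,st,ce=cv2.connectedComponentsWithStats(m)
print(st,ce); i=1+st[1:,4].argmax()
cn=cv2.findContours((l==i).astype(np.uint8),0,2)[0][0]
print(cv2.minAreaRect(cn))
for p in cv2.boxPoints(cv2.minAreaRect(cn)):print(p,onz(c,*p,0.0).round(4),onz(c,*p,0.022).round(4))
```

```text
[[     0      0    640    400 254676]
 [   315    149      1      1      1]
 [   308    151      2      2      2]
 [   340    151      2     11     13]
 [   306    153     17     21    105]
 [   316    155      3      3      5]
 [   321    156      1      1      1]
 [   324    160      2      1      2]
 [   329    160      5      5      9]
 [   337    161      1      1      1]
 [   323    162      1      1      1]
 [   327    162      1      1      1]
 [   340    163      3      4      7]
 [   324    164      1      1      1]
 [   328    165      2      2      2]
 [   321    166      7      4      9]
 [   329    167      4      2      4]
 [   334    166      1      1      1]
 [   338    166      1      1      1]
 [   318    169      4      3      5]
 [   323    169      1      1      1]
 [   332    169      1      1      1]
 [   335    168      2      2      3]
 [   338    168      3      6      7]
 [   294    171      1      1      1]
 [   323    170      5      3      7]
 [   334    171      1      1      1]
 [   292    172      1      1      1]
 [   319    172      2      2      2
[... 2527 characters left out ...]
      ]
 [317.         178.        ]
 [320.         178.        ]
 [323.16666667 178.66666667]
 [299.         181.        ]
 [308.         180.        ]
 [311.         180.        ]
 [326.         181.        ]
 [328.         180.        ]
 [333.         180.        ]
 [338.         180.5       ]
 [320.98799631 197.95844875]]
((321.02288818359375, 197.68019104003906), (35.908512115478516, 32.84489059448242), 4.085616588592529)
[301.9442  212.78171] [0.4608 0.1458 0.    ] [0.4552 0.1501 0.022 ]
[304.2843 180.0203] [0.4274 0.1651 0.    ] [0.424  0.1682 0.022 ]
[340.10156 182.57867] [0.4472 0.2003 0.    ] [0.4425 0.2011 0.022 ]
[337.76147 215.34009] [0.4812 0.1819 0.    ] [0.4743 0.1839 0.022 ]
```

View pics/w2.png

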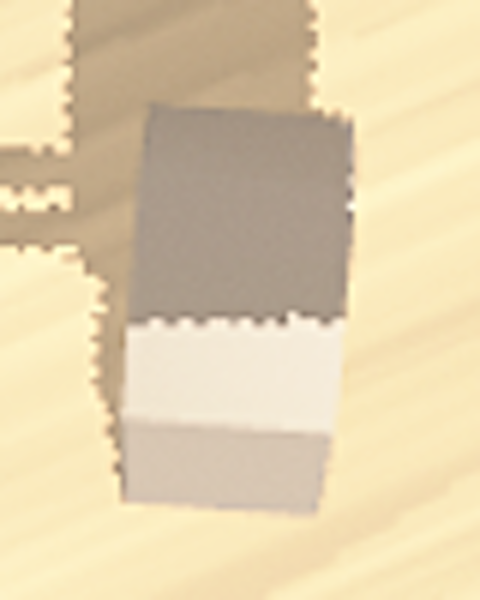

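The crop shows the roof's four corners at about (308,147.5), (342,149.7), (336,215.8) and (303,213.3). One roof/slope edge is at about row 201; the other slope is hidden in the shadow.

Run:
```python
from h import *
c=cam("wrist");im=c["img"].astype(float)
for v in range(146,218,1):print(v,im[v,312:334].mean(0).round(0).astype(int).tolist(),end=" ")
print()
for p in[(307.7,147.5),(342.2,149.7),(336,215.8),(303,213.3)]:print(onz(c,*p,0).round(4))
for p in[(303.6,200.8),(337.5,201.7)]:print(onz(c,*p,0.022).round(4))
```

```text
146 [163, 131, 91] 147 [162, 130, 91] 148 [136, 112, 84] 149 [123, 103, 84] 150 [122, 102, 84] 151 [124, 104, 85] 152 [125, 105, 86] 153 [125, 106, 87] 154 [126, 106, 87] 155 [127, 107, 88] 156 [127, 107, 88] 157 [129, 109, 89] 158 [130, 110, 90] 159 [130, 111, 91] 160 [132, 112, 93] 161 [132, 112, 93] 162 [132, 112, 93] 163 [133, 112, 94] 164 [132, 112, 93] 165 [133, 113, 94] 166 [132, 112, 93] 167 [133, 113, 94] 168 [132, 112, 94] 169 [133, 113, 93] 170 [132, 112, 94] 171 [133, 113, 94] 172 [133, 113, 94] 173 [132, 112, 93] 174 [132, 112, 92] 175 [132, 113, 93] 176 [132, 112, 92] 177 [132, 113, 92] 178 [132, 113, 92] 179 [132, 113, 93] 180 [132, 112, 92] 181 [130, 111, 91] 182 [129, 109, 90] 183 [196, 172, 146] 184 [232, 212, 183] 185 [241, 225, 195] 186 [238, 221, 191] 187 [237, 221, 191] 188 [238, 221, 191] 189 [237, 220, 191] 190 [237, 220, 190] 191 [237, 220, 190] 192 [237, 220, 190] 193 [237, 220, 190] 194 [237, 220, 190] 195 [237, 220, 189] 196 [236, 220, 188] 197 [236, 220, 188] 198 [236, 220, 189] 199 [238, 222, 190] 200 [232, 212, 181] 201 [215, 191, 161] 202 [191, 166, 139] 203 [193, 167, 140] 204 [193, 168, 141] 205 [194, 168, 141] 206 [193, 168, 141] 207 [193, 168, 141] 208 [193, 168, 141] 209 [193, 168, 141] 210 [193, 168, 141] 211 [194, 169, 141] 212 [193, 168, 141] 213 [192, 167, 141] 214 [194, 167, 141] 215 [235, 203, 151] 216 [248, 220, 156] 217 [249, 224, 156] 
[0.396  0.1846 0.    ]
[0.4144 0.2179 0.    ]
[0.4808 0.1799 0.    ]
[0.4619 0.1467 0.    ]
[0.4439 0.1578 0.022 ]
[0.4602 0.1901 0.022 ]
```

Run:
```python
from h import *
delta([.4331,.1853,.026],down(np.radians(150.1)))
```

```text
time 1.75 pos [0.4358 0.1844 0.2007] xyaw 154.81 f [-0.3 -0.7  0.5] w 0.087 grip 0.0 J7 0.64
[0.0004, -0.0, 0.0823, 0.0028, -0.0004, 0.1747]
```

Call:
{"method": "step_arm", "body": {"deltas": [[[0,0,0.082,0.003,0,0.05,70],[0,0,0.082,0.003,0,0.1,70],[0,0,0.082,0.003,0,0.14,70],[0,0,0.082,0.003,0,0.165,70],[0,0,0.082,0.003,0,0.1745,70],[0,0,0.082,0.003,0,0.1745,70],[0,0,0.082,0.003,0,0.1745,35],[0,0,0.082,0.003,0,0.1745,30],[0,0,0.082,0.003,0,0.1745,30],[0,0,0.082,0.003,0,0.1745,30],[0,0,0.082,0.003,0,0.1745,30],[0,0,0.082,0.003,0,0.1745,30]]], "squeeze": 12}}

```text
time: 3.25
ee_pos: [0.4337, 0.1846, 0.0265]
eef_rot: [0.259, 0.966, 0.0, 0.0]
ft_force: [-1.6, -0.7, 7.1]
width: 0.0377
grip_force: 12.0
```

Call:
{"method": "step_arm", "body": {"deltas": [[[0,0,0,0,0,-0.03,30],[0,0,0,0,0,-0.08,30],[0,0,0,-0.01,-0.01,-0.13,30],[0,0,0,-0.04,-0.034,-0.17,30],[0,0,0,-0.08,-0.068,-0.195,30],[0,0,0,-0.12,-0.1,-0.195,30],[0,0,0,-0.16,-0.135,-0.195,30],[0,0,0,-0.2,-0.17,-0.195,30],[0,0,0,-0.24,-0.2,-0.195,30],[0,0,0,-0.28,-0.237,-0.195,30],[0,0,0,-0.32,-0.27,-0.195,30],[0,0,0,-0.36,-0.305,-0.195,30],[0,0,0,-0.4,-0.338,-0.195,30],[0,0,0,-0.442,-0.374,-0.195,30],[0,0,0,-0.442,-0.374,-0.195,30],[0,0,0,-0.442,-0.374,-0.195,30],[0,0,0,-0.442,-0.374,-0.195,30]]]}}

```text
time: 5.38
ee_pos: [0.6295, -0.359, 0.2213]
eef_rot: [0.258, 0.966, 0.001, 0.0]
ft_force: [0.0, 0.4, -1.5]
width: 0.0378
grip_force: 12.0
```

Run:
```python
from h import *
delta([.541,-.312,.22],down(np.radians(176)))
c=cam("wrist");cv2.imwrite("pics/w3.png",c["img"][:,:,::-1]);cv2.imwrite("pics/w3big.png",cv2.resize(c["img"][0:240,150:470,::-1],(800,600),interpolation=cv2.INTER_CUBIC))
print(proj(c,[.541,-.312,.048]))
```

```text
time 5.375 pos [ 0.6295 -0.359   0.2213] xyaw 150.09 f [ 0.   0.4 -1.5] w 0.0378 grip 12.0 J7 1.7
[0.0011, 0.0003, -0.4523, 0.1002, -0.0034, 0.0013]
[319.51883903  86.71112907]
```

View pics/w3big.png

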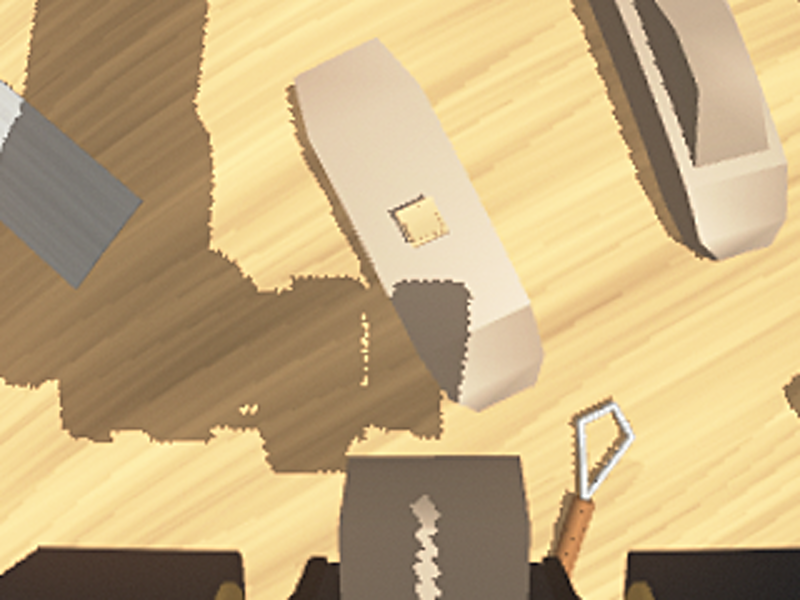

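The enlarged wrist view shows the model with its wooden post at crop (420,220). Its sloped bonnet is at the bottom right, so the nose points to world +x. The held roof is at bottom centre.

Run:
```python
from h import *
c=cam("wrist");im=c["img"]
hsv=cv2.cvtColor(im,cv2.COLOR_RGB2HSV)
x0,y0,x1,y1=303,73,333,102
sub=im[y0:y1,x0:x1].astype(int);q=(sub[:,:,0]-sub[:,:,2])
m=((q>70)).astype(np.uint8)
n,l,st,ce=cv2.connectedComponentsWithStats(m);i=1+st[1:,4].argmax();print(st[i],ce[i]+[x0,y0])
cn=cv2.findContours((l==i).astype(np.uint8),0,2)[0][0];b=cv2.boxPoints(cv2.minAreaRect(cn))+[x0,y0]
print("box centre",onz(c,*b.mean(0),.048).round(4));[print(p.round(1),onz(c,*p,.048).round(4)) for p in b]
# right deck edge: lateral sobel of R-B (deck grey vs wood)
e=[]
for v in range(48,114,3):
    u0=150+(430+(v*2.5-110)*90/178)/2.5
    us=np.arange(int(u0)-8,int(u0)+9);g=(im[v,us,0].astype(int)-im[v,us,2])
    thr=(g[:4].mean()+g[-4:].mean())/2;k=np.argmax(g>thr);e.append((us[k]-.5,v))
P=np.array([onz(c,*p,.036)[:2] for p in e]);print(P.round(3).tolist())
L=cv2.fitLine(P.astype(np.float32),cv2.DIST_HUBER,0,.01,.01).ravel();print("edge yaw",np.degrees(np.arctan2(L[1],L[0])),L)
# ends of the car
for nm,p,z in[("tailL",(297,88),.036),("tailR",(378,38),.036),("noseL",(480,411),.013),("noseR",(538,383),.013)]:print(nm,onz(c,150+p[0]/2.5,p[1]/2.5,z).round(4))
```

```text
[  5   6  21  20 241] [318.51037344  88.49377593]
box centre [ 0.5419 -0.314   0.048 ]
[307.8  84.6] [ 0.5333 -0.321   0.048 ]
[321.4  77.8] [ 0.5341 -0.3058  0.048 ]
[328.6  92.2] [ 0.5504 -0.307   0.048 ]
[315.  99.] [ 0.5497 -0.3221  0.048 ]
[[0.507, -0.285], [0.511, -0.285], [0.514, -0.286], [0.518, -0.286], [0.521, -0.286], [0.525, -0.287], [0.528, -0.287], [0.532, -0.287], [0.536, -0.288], [0.539, -0.287], [0.543, -0.288], [0.546, -0.288], [0.55, -0.288], [0.553, -0.288], [0.557, -0.289], [0.56, -0.289], [0.564, -0.289], [0.567, -0.289], [0.571, -0.29], [0.574, -0.289], [0.578, -0.29], [0.582, -0.29]]
edge yaw -3.5878966 [ 0.99803996 -0.06257969  0.5560526  -0.28849128]
tailL [ 0.4631 -0.3289  0.036 ]
tailR [ 0.4614 -0.2886  0.036 ]
noseL [ 0.6265 -0.3322  0.013 ]
noseR [ 0.6283 -0.3029  0.013 ]
```

Call:
{"method": "step_arm", "body": {"deltas": [[[0,0,-0.15,0.006,0.012,0.02,30],[0,0,-0.3,0.012,0.024,0.05,30],[0,0,-0.459,0.0175,0.035,0.08,30],[0,0,-0.459,0.0175,0.035,0.091,30],[0,0,-0.459,0.0175,0.035,0.091,30],[0,0,-0.459,0.0175,0.035,0.091,30]]]}}

```text
time: 6.22
ee_pos: [0.6318, -0.3226, 0.1316]
eef_rot: [0.034, 0.999, -0.001, 0.001]
ft_force: [-0.1, 0.3, 0.0]
width: 0.0377
grip_force: 12.0
```

Run:
```python
from h import *
s=readout.read_state();Rt=R.from_quat(s["eef_rot"]).as_matrix()
c=cam("wrist");im=c["img"];cv2.imwrite("pics/w4.png",cv2.resize(im[0:240,150:470,::-1],(800,600),interpolation=cv2.INTER_CUBIC))
g=proj(c,[.542,-.314,.048]);print(g)
delta([.5429,-.3141,.10],down(np.radians(176.4)))
u,v=g.astype(int);x0,y0=u-28,v-28;y0=max(y0,0)
sub=im[y0:v+28,x0:u+28].astype(int);m=((sub[:,:,0]-sub[:,:,2])>70).astype(np.uint8)
n,l,st,ce=cv2.connectedComponentsWithStats(m)
for i in range(1,n):
    if st[i,4]>150:
        cn=cv2.findContours((l==i).astype(np.uint8),0,2)[0][0];b=cv2.boxPoints(cv2.minAreaRect(cn))+[x0,y0]
        print(st[i],b.round(1).tolist(),onz(c,*b.mean(0),.048).round(4))
col=im[140:230,324].astype(int);print([(140+i,col[i].tolist()) for i in range(0,90,3)])
for vv in range(178,192,2):
    o,d=c["o"],ray(c,324,vv);ot,dt=Rt.T@(o-s["ee_pos"]),Rt.T@d
    print(vv,(ot+dt*(.0265-ot[2])/dt[2]).round(4))
```

```text
[326.61405758  87.32524579]
time 6.275 pos [ 0.6318 -0.3225  0.1315] xyaw 176.16 f [ 0.7  0.  -1.4] w 0.0378 grip 12.0 J7 2.1
[-0.0011, 0.0018, -0.0042, 0.0894, 0.0025, 0.0314]
[ 18  17  22  23 434] [[316.0, 76.0], [337.0, 76.0], [337.0, 98.0], [316.0, 98.0]] [ 0.5418 -0.3141  0.048 ]
[(140, [129, 114, 98]), (143, [127, 112, 95]), (146, [127, 112, 96]), (149, [128, 113, 98]), (152, [128, 113, 97]), (155, [122, 108, 93]), (158, [122, 108, 92]), (161, [123, 109, 93]), (164, [123, 109, 94]), (167, [121, 107, 91]), (170, [122, 109, 92]), (173, [121, 105, 88]), (176, [122, 106, 90]), (179, [122, 107, 92]), (182, [109, 96, 80]), (185, [111, 97, 82]), (188, [116, 100, 85]), (191, [119, 103, 88]), (194, [119, 104, 90]), (197, [118, 104, 87]), (200, [118, 105, 89]), (203, [120, 104, 88]), (206, [121, 106, 90]), (209, [123, 109, 92]), (212, [122, 107, 91]), (215, [123, 107, 92]), (218, [124, 108, 92]), (221, [122, 107, 92]), (224, [123, 107, 91]), (227, [122, 106, 92])]
178 [0.0355 0.0006 0.0265]
180 [0.0344 0.0006 0.0265]
182 [0.0332 0.0006 0.0265]
184 [0.0321 0.0006 0.0265]
186 [0.031  0.0006 0.0265]
188 [0.0299 0.0006 0.0265]
190 [0.0287 0.0006 0.0265]
```

View pics/w4.png

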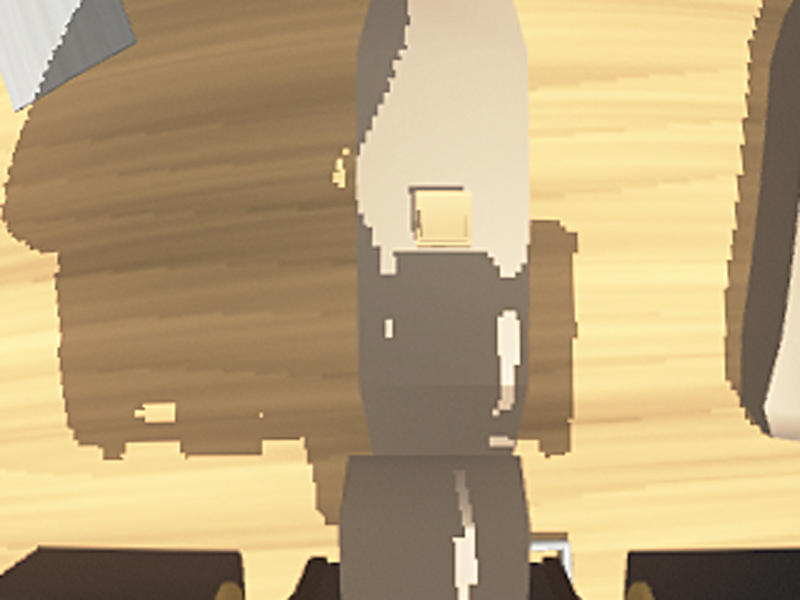

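Call:
{"method": "step_arm", "body": {"deltas": [[[0,0,-0.004,0.04,0.001,0,30],[0,0,-0.004,0.075,0.0025,0,30],[-0.001,0.002,-0.004,0.0892,0.0025,0.015,30],[-0.001,0.002,-0.004,0.0892,0.0025,0.035,30],[-0.001,0.002,-0.004,0.0892,0.0025,0.05,30],[-0.001,0.002,-0.004,0.0892,0.0025,0.053,30],[-0.001,0.002,-0.004,0.0892,0.0025,0.053,30],[-0.001,0.002,-0.004,0.0892,0.0025,0.053,30]]]}}

```text
time: 7.28
ee_pos: [0.5431, -0.3135, 0.0775]
eef_rot: [0.03, 1.0, 0.0, -0.001]
ft_force: [0.1, -0.3, -0.5]
width: 0.038
grip_force: 12.0
```

Run:
```python
from h import *
delta([.5428,-.3141,.0625],down(np.radians(176.4)))
```

```text
time 7.275 pos [ 0.5431 -0.3135  0.0775] xyaw 176.52 f [ 0.1 -0.3 -0.5] w 0.038 grip 12.0 J7 2.16
[0.0006, -0.0012, 0.002, 0.0003, -0.0007, 0.015]
```

Call:
{"method": "step_arm", "body": {"deltas": [[[0,0,0.002,0.0003,-0.0007,0.002,30],[0,0,0.002,0.0003,-0.0007,0.004,30],[0,0,0.002,0.0003,-0.0007,0.006,30],[0,0,0.002,0.0003,-0.0007,0.008,30],[0,0,0.002,0.0003,-0.0007,0.008,30]]]}}

```text
time: 7.9
ee_pos: [0.5422, -0.3138, 0.0688]
eef_rot: [0.031, 1.0, 0.001, -0.001]
ft_force: [0.3, -0.7, -1.0]
width: 0.0374
grip_force: 12.0
```

Call:
{"method": "step_arm", "body": {"deltas": [[[0,0,0,0,0,0.002,30],[0,0,0,0,0,0.004,30],[0,0,0,0,0,0.006,30],[0,0,0,0,0,0.007,30],[0,0,0,0,0,0.007,30]]]}}

```text
time: 8.52
ee_pos: [0.5422, -0.3138, 0.0626]
eef_rot: [0.031, 1.0, 0.001, -0.001]
ft_force: [-4.2, 2.1, 6.4]
width: 0.038
grip_force: 12.0
```

Call:
{"method": "step_arm", "body": {"deltas": [[[0,0,0,0,0,-0.0005,50],[0,0,0,0,0,-0.0005,78],[0,0,0,0,0,-0.0005,78],[0,0,0,0,0,-0.0005,78],[0,0,0,0,0,-0.0005,78],[0,0,0,0,0,-0.04,78],[0,0,0,0,0,-0.09,78],[0,0,0,0,0,-0.14,78],[0,0,0,0,0,-0.14,78],[0,0,0,0,0,-0.14,78]]]}}

```text
time: 9.78
ee_pos: [0.5424, -0.3138, 0.2015]
eef_rot: [0.031, 1.0, 0.001, -0.001]
ft_force: [0.1, 0.2, -1.1]
width: 0.068
grip_force: 0.0
```

Run:
```python
from h import *
c=cam("wrist");im=c["img"];a=cv2.resize(im[80:240,220:420,::-1],(750,600),interpolation=cv2.INTER_CUBIC)
o=np.array([.5418,-.3141]);t=np.radians(-3.6);M=np.array([[np.cos(t),-np.sin(t)],[np.sin(t),np.cos(t)]])
for x,y,z in[(.044,.019,.036),(.044,-.019,.036),(-.032,.019,.036),(-.032,-.019,.036),(.022,.019,.058),(.022,-.019,.058)]:
    p=proj(c,[*(o+M@[x,y]),z]);cv2.circle(a,tuple(((p-[220,80])*3.75).astype(int).tolist()),4,(0,0,255),1)
cv2.imwrite("pics/w5.png",a);delta([.5418,-.3141,.036],down(np.radians(176.4)))
```

```text
time 9.825 pos [ 0.5421 -0.3136  0.2008] xyaw 176.41 f [ 0.3  0.5 -0.2] w 0.0677 grip 0.0 J7 2.11
[0.0018, -0.0035, 0.0001, -0.0003, -0.0008, 0.1648]
```

View pics/w5.png

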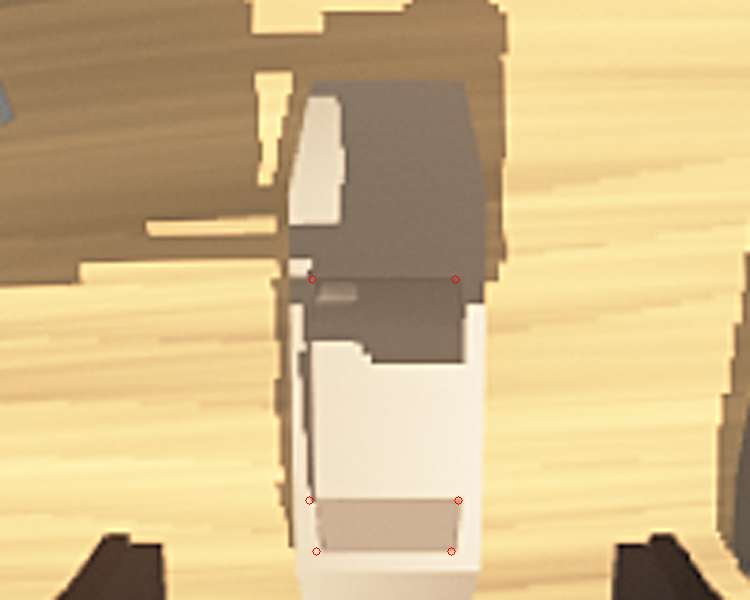

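The crop shows the roof seated where the red marks predict, with its windscreen foot at the bottom (towards the nose). Next I measure the inspection camera from nearby.

Call:
{"method": "step_arm", "body": {"deltas": [[[0,0,0.16,0,0.02,-0.04,78],[0,0,0.32,0,0.05,-0.08,78],[0,0,0.48,0,0.08,-0.12,78],[0,0,0.65,0,0.11,-0.15,78],[0,0,0.82,0,0.14,-0.16,78],[0,0,1.0,0,0.17,-0.16,78],[0,0,1.18,0,0.2,-0.16,78],[0,0,1.34,0,0.23,-0.16,78],[0,0,1.508,-0.002,0.254,-0.16,78],[0,0,1.508,-0.002,0.254,-0.16,78],[0,0,1.508,-0.002,0.254,-0.16,78]]]}}

```text
time: 11.2
ee_pos: [0.5605, -0.0617, 0.3616]
eef_rot: [0.706, 0.708, -0.001, -0.001]
ft_force: [0.0, -0.8, 0.4]
width: 0.0679
grip_force: 0.0
```

Run:
```python
from h import *
import pickle
c=cam("wrist");pickle.dump(c,open("A.pkl","wb"))
delta([.56,-.06,.36],down(np.pi/2));print(proj(c,[.71,.055,.3]),proj(c,[.7665,.046,.295]))
cv2.imwrite("pics/h1.png",c["img"][:,:,::-1])
```

```text
time 11.25 pos [ 0.5605 -0.0621  0.3618] xyaw 90.05 f [-0.2  0.5  0.8] w 0.068 grip 0.0 J7 0.12
[-0.0028, -0.0006, 0.0009, 0.0021, -0.0005, 0.0018]
[524.9277077   66.23453207] [570.97766904  89.39625285]
```

View pics/h1.png

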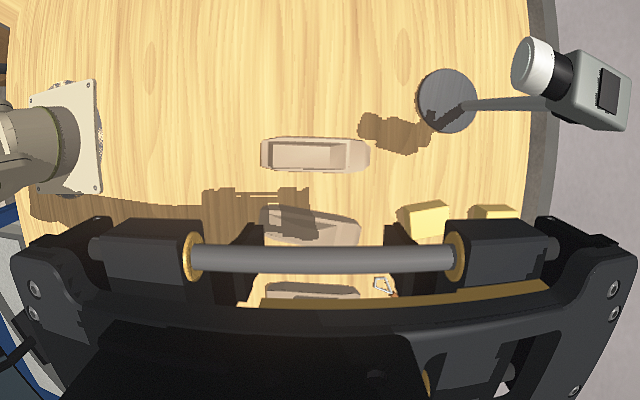

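The white lens barrel's front is at about (521,64), facing -x, with the grey head behind it at about (590,85). I take a second view for triangulation.

Call:
{"method": "step_arm", "body": {"deltas": [[[0,0,0,0.04,0.007,-0.01,78],[0,0,0,0.08,0.014,-0.02,78],[0,0,0,0.112,0.02,-0.02,78],[0,0,0,0.112,0.02,-0.02,78],[0,0,0,0.112,0.02,-0.02,78]]]}}

```text
time: 11.88
ee_pos: [0.5808, 0.0494, 0.3823]
eef_rot: [0.707, 0.707, -0.001, -0.001]
ft_force: [0.3, 0.2, 0.1]
width: 0.0679
grip_force: 0.0
```

Run:
```python
from h import *
import pickle
A=pickle.load(open("A.pkl","rb"));B=cam("wrist");pickle.dump(B,open("B.pkl","wb"))
delta([.56,-.06,.36],down(np.pi/2));b=proj(B,[.735,.05,.305]).astype(int);print(b)
def crop(c,x,y):return cv2.resize(c["img"][y:y+120,x:x+80,::-1],(400,600),interpolation=cv2.INTER_CUBIC)
x,y=min(b[0]-30,560),max(0,b[1]-60);print("B crop",x,y)
cv2.imwrite("pics/h2.png",np.hstack([crop(A,500,20),crop(B,x,y)]))
```

```text
time 11.925 pos [0.5808 0.0492 0.3824] xyaw 89.9 f [ 0.3 -0.7 -1.1] w 0.068 grip 0.0 J7 -0.07
[-0.0019, -0.0006, -0.0018, -0.1092, -0.0205, 0.0224]
[508 209]
B crop 478 149
```

View pics/h2.png

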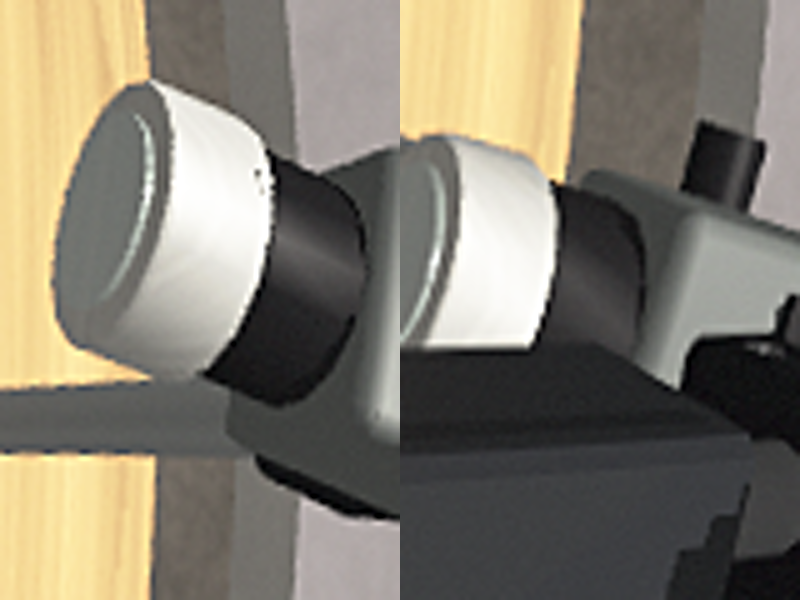

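The crops show the lens front disc. In A its rim runs through crop points (52,275), (150,82), (172,120) and (75,345). In B its right rim is near (463,185), and the gripper hides its bottom.

Run:
```python
from h import *
import pickle
A=pickle.load(open("A.pkl","rb"));B=pickle.load(open("B.pkl","rb"))
def left(c,v,u0,u1):
    g=c["img"][v,u0:u1].astype(int);k=np.argmax((g[:,0]-g[:,2])<45);return u0+k-.5
Al=[(left(A,v,495,540),v) for v in range(40,88,4)]
Bl=[(left(B,v,440,500),v) for v in range(180,218,3)]
print(Al,Bl)
rA=[(500+x/5,20+y/5) for x,y in[(150,82),(165,95),(172,125),(165,190),(140,265),(105,320),(75,345)]]
rB=[(478+(x-400)/5,149+y/5) for x,y in[(440,137),(456,150),(463,185),(455,240),(440,300),(425,345)]]
eA=cv2.fitEllipse(np.array(Al+rA,np.float32));eB=cv2.fitEllipse(np.array(Bl+rB,np.float32));print(eA,eB)
print("tri lens",tri(A,eA[0],B,eB[0]))
print("foot",onz(A,446.5,100.5,.006))
for foot in([.7665,.046],onz(A,446.5,100.5,.006)[:2]):
  h=np.array([*foot,.295])
  for c,e in((A,eA),(B,eB)):
    d=ray(c,*e[0]);w=c["o"]-h;b=w@d;disc=b*b-(w@w-.06**2-.018**2)
    t=-b-np.sqrt(max(disc,0));p=c["o"]+t*d;q=p-h
    psi=np.arctan2(q[1],q[0]);T=np.arctan2(.018,.06)-np.arctan2(q[2],np.hypot(*q[:2]))
    n=np.array([np.cos(T)*np.cos(psi),np.cos(T)*np.sin(psi),-np.sin(T)])
    print("foot",foot.round(4) if hasattr(foot,'round') else foot,"disc",disc,"lens",p.round(4),"facing",np.degrees(psi).round(1),"tilt",T.round(3),"focus",(p+.15*n).round(4))
```

```text
[(np.float64(521.5), 40), (np.float64(518.5), 44), (np.float64(516.5), 48), (np.float64(514.5), 52), (np.float64(513.5), 56), (np.float64(512.5), 60), (np.float64(511.5), 64), (np.float64(510.5), 68), (np.float64(510.5), 72), (np.float64(509.5), 76), (np.float64(510.5), 80), (np.float64(511.5), 84)] [(np.float64(439.5), 180), (np.float64(439.5), 183), (np.float64(439.5), 186), (np.float64(439.5), 189), (np.float64(472.5), 192), (np.float64(471.5), 195), (np.float64(471.5), 198), (np.float64(470.5), 201), (np.float64(469.5), 204), (np.float64(469.5), 207), (np.float64(468.5), 210), (np.float64(468.5), 213), (np.float64(468.5), 216)]
((522.0298461914062, 61.33237838745117), (19.572513580322266, 54.66279983520508), 16.098058700561523) ((463.07763671875, 180.71817016601562), (46.559173583984375, 69.02704620361328), 146.4500732421875)
tri lens (array([0.70734662, 0.0650999 , 0.28481334]), np.float64(0.019514235342594624))
foot [0.76349667 0.04441368 0.006     ]
foot [0.7665, 0.046] disc 0.001500166079249285 lens [0.7054 0.0577 0.3025] facing 169.2 tilt 0.171 focus [0.5603 0.0855 0.277 ]
foot [0.7665, 0.046] disc -0.0008891682188982564 lens [0.7084 0.0656 0.2626] facing 161.4 tilt 0.778 focus [0.6071 0.0996 0.1573]
foot [0.7635 0.0444] disc 0.0016631904441370693 lens [0.7031 0.0569 0.3058] facing 168.4 tilt 0.119 focus [0.5572 0.0869 0.288 ]
foot [0.7635 0.0444] disc -0.0006125461679118566 lens [0.7079 0.0657 0.2635] facing 159.0 tilt 0.779 focus [0.6082 0.104  0.1581]
```

```bash
cat > lens.py <<'E'
from h import *
import pickle
A=pickle.load(open("A.pkl","rb"));B=pickle.load(open("B.pkl","rb"))
def left(c,v,u0,u1):
    g=c["img"][v,u0:u1].astype(int);k=np.argmax((g[:,0]-g[:,2])<45);return u0+k-.5
Al=[(left(A,v,495,540),v) for v in range(40,88,4)]
Bl=[(left(B,v,455,500),v) for v in range(177,218,3)];Bl=[p for p in Bl if p[0]>460]
rA=[(500+x/5,20+y/5) for x,y in[(150,82),(165,95),(172,125),(165,190),(140,265),(105,320),(75,345)]]
rB=[(478+(x-400)/5,149+y/5) for x,y in[(440,137),(456,150),(463,185),(455,240),(440,300),(425,345)]]
eA=cv2.fitEllipse(np.array(Al+rA,np.float32));eB=cv2.fitEllipse(np.array(Bl+rB,np.float32))
E
python3 - <<'E'
from lens import *
print(Bl,eA,eB)
p,g=tri(A,eA[0],B,eB[0]);print("tri lens",p.round(4),g)
# normal of the disc from the fitted ellipse: rim pixels -> rays, minor axis foreshortening
for foot in([.7665,.046],[.7650,.0452]):
  h=np.array([*foot,.295])
  for nm,q in(("tri",p),):
    q=q-h;print(np.linalg.norm(q),"facing",np.degrees(np.arctan2(q[1],q[0])),"tilt",np.arctan2(.018,.06)-np.arctan2(q[2],np.hypot(*q[:2])))
  for c,e in((A,eA),(B,eB)):
    d=ray(c,*e[0]);w=c["o"]-h;b=w@d;disc=b*b-(w@w-.06**2-.018**2);t=-b-np.sqrt(max(disc,0));x=c["o"]+t*d;q=x-h
    psi=np.arctan2(q[1],q[0]);T=np.arctan2(.018,.06)-np.arctan2(q[2],np.hypot(*q[:2]))
    n=np.array([np.cos(T)*np.cos(psi),np.cos(T)*np.sin(psi),-np.sin(T)]);print(disc,x.round(4),np.degrees(psi).round(1),T.round(3),"focus",(x+.15*n).round(4))
E
```

```text
[(np.float64(460.5), 180), (np.float64(466.5), 183), (np.float64(472.5), 186), (np.float64(473.5), 189), (np.float64(472.5), 192), (np.float64(471.5), 195), (np.float64(471.5), 198), (np.float64(470.5), 201), (np.float64(469.5), 204), (np.float64(469.5), 207), (np.float64(468.5), 210), (np.float64(468.5), 213), (np.float64(468.5), 216)] ((522.0298461914062, 61.33237838745117), (19.572513580322266, 54.66279983520508), 16.098058700561523) ((477.7917785644531, 194.2796630859375), (26.801040649414062, 52.968509674072266), 174.08383178710938)
tri lens [0.7097 0.0601 0.2943] 0.0029181571868963996
0.05850996225091939 facing 166.09992028641193 tilt 0.30403546380556407
0.001500166079249285 [0.7054 0.0577 0.3025] 169.2 0.171 focus [0.5603 0.0855 0.277 ]
0.0012165274436175127 [0.7059 0.0616 0.2982] 165.6 0.241 focus [0.5648 0.0979 0.2624]
0.057257462290929005 facing 164.9620736624931 tilt 0.3043106356459181
0.0015831001949056095 [0.7042 0.0573 0.3042] 168.8 0.144 focus [0.5586 0.0862 0.2826]
0.0013326310006626235 [0.7049 0.0621 0.3   ] 164.3 0.211 focus [0.5637 0.1017 0.2686]
```

```bash
sed -i 's/p\[0\]>460\]/p[1]>187]/' lens.py
python3 - <<'E'
from lens import *
p,g=tri(A,eA[0],B,eB[0]);print(eB,"tri lens",p.round(4),g)
ns=[]
for c,pts in((A,Al+rA),(B,Bl+rB)):
    D=np.array([ray(c,*q) for q in pts]);d=p-c["o"];d/=np.linalg.norm(d)
    e1=np.cross(d,[0,0,1]);e1/=np.linalg.norm(e1);e2=np.cross(d,e1)
    P=np.c_[D@e1,D@e2]/(D@d)[:,None]
    e=cv2.fitEllipse((P*1000).astype(np.float32));(mi,ma),ang=e[1],np.radians(e[2])
    if mi>ma: raise SystemExit
    m=e1*np.cos(ang)+e2*np.sin(ang);ctr=d+(e[0][0]*e1+e[0][1]*e2)/1000
    a=np.arccos(mi/ma);dep=.022/(ma/2000)
    print("centre from size",(c["o"]+ctr*dep).round(4))
    for sg in(1,-1):
        n=-d*np.cos(a)+sg*m*np.sin(a)
        print("n",n.round(3),"facing",np.degrees(np.arctan2(n[1],n[0])).round(1),"tilt",-np.arcsin(n[2]).round(3),"hinge ->",(p-.06*n-.018*np.array([np.cos(np.arctan2(n[1],n[0]))*np.sin(-np.arcsin(n[2])),np.sin(np.arctan2(n[1],n[0]))*np.sin(-np.arcsin(n[2])),np.sqrt(1-n[2]**2)])).round(4),"focus",(p+.15*n).round(4))
for foot in([.7665,.046],[.765,.0452]):
  h=np.array([*foot,.295]);q=p-h;print(np.linalg.norm(q),"facing",np.degrees(np.arctan2(q[1],q[0])),"tilt",np.arctan2(.018,.06)-np.arctan2(q[2],np.hypot(*q[:2])))
E
```

```text
((479.2986145019531, 201.1888427734375), (17.830928802490234, 54.13287353515625), 13.745341300964355) tri lens [0.7048 0.0574 0.3037] 0.00040322730517728685
centre from size [0.7096 0.0591 0.2968]
n [-0.955  0.224 -0.196] facing 166.8 tilt 0.198 hinge -> [0.7655 0.0431 0.2978] focus [0.5616 0.091  0.2742]
n [ 0.552 -0.368  0.748] facing -33.7 tilt -0.846 hinge -> [0.6829 0.072  0.2469] focus [0.7876 0.0022 0.416 ]
centre from size [0.7064 0.0567 0.3014]
n [-0.962  0.192 -0.195] facing 168.7 tilt 0.196 hinge -> [0.766  0.0452 0.2977] focus [0.5605 0.0862 0.2745]
n [ 0.634 -0.034  0.773] facing -3.1 tilt -0.883 hinge -> [0.6807 0.0587 0.2459] focus [0.7999 0.0522 0.4196]
0.06333454312205912 facing 169.5562875794877 tilt 0.1536013788226281
0.06202633195860532 facing 168.568556044415 tilt 0.1506746817387796
```

Call:
{"method": "step_arm", "body": {"deltas": [[[0,0,-0.15,-0.03,-0.004,0,78],[0,0,-0.3,-0.07,-0.008,0,78],[0,0,-0.46,-0.11,-0.012,0.02,78],[0,0,-0.62,-0.15,-0.016,0.04,78],[0,0,-0.78,-0.19,-0.02,0.06,78],[0,0,-0.94,-0.23,-0.025,0.08,78],[0,0,-1.1,-0.27,-0.03,0.1,78],[0,0,-1.26,-0.31,-0.034,0.13,78],[0,0,-1.41,-0.345,-0.037,0.16,78],[0,0,-1.51,-0.363,-0.039,0.2,78],[0,0,-1.51,-0.363,-0.039,0.22,78],[0,0,-1.51,-0.363,-0.039,0.22,78],[0,0,-1.51,-0.363,-0.039,0.22,78]]]}}

```text
time: 13.55
ee_pos: [0.5424, -0.3109, 0.1637]
eef_rot: [0.03, 1.0, 0.0, 0.0]
ft_force: [-1.0, -0.4, 0.8]
width: 0.068
grip_force: 0.0
```

Run:
```python
from h import *
delta([.5419,-.3139,.028],down(np.radians(176.4)))
```

```text
time 13.55 pos [ 0.5424 -0.3109  0.1637] xyaw 176.53 f [-1.  -0.4  0.8] w 0.068 grip 0.0 J7 2.13
[0.0008, 0.0001, 0.0022, 0.0004, -0.0031, 0.1357]
```

Call:
{"method": "step_arm", "body": {"deltas": [[[0,0,0.002,0.0004,-0.003,0.03,78],[0,0,0.002,0.0004,-0.003,0.06,78],[0,0,0.002,0.0004,-0.003,0.08,78],[0,0,0.002,0.0004,-0.003,0.1,78],[0,0,0.002,0.0004,-0.003,0.12,78],[0,0,0.002,0.0004,-0.003,0.1355,78],[0,0,0.002,0.0004,-0.003,0.1355,78],[0,0,0.002,0.0004,-0.003,0.1355,60],[0,0,0.002,0.0004,-0.003,0.1355,50],[0,0,0.002,0.0004,-0.003,0.1355,50],[0,0,0.002,0.0004,-0.003,0.1355,50],[0,0,0.002,0.0004,-0.003,0.1355,50]]], "squeeze": 40}}

```text
time: 15.05
ee_pos: [0.541, -0.3145, 0.0272]
eef_rot: [0.031, 1.0, 0.001, -0.0]
ft_force: [-1.5, 1.4, 6.2]
width: 0.0516
grip_force: 40.0
```

Run:
```python
from h import *
s=readout.read_state();z0=s["ee_pos"][2]
psi=np.radians(-11.5);T=.18
x=np.array([np.cos(T)*np.cos(psi),np.cos(T)*np.sin(psi),np.sin(T)]);y=np.array([-np.sin(psi),np.cos(psi),0]);z=np.cross(x,y)
M=np.c_[-x,y,-z];print(np.linalg.det(M))
foc=np.array([.5604,.0864,.2752]);p=foc+(z0-.018)*z
print("final TCP",p.round(4));delta(p,M)
delta(p+[-.06,0,.0],down(np.radians(176.4)))
```

```text
1.0000000000000002
final TCP [0.5588 0.0867 0.2843]
time 15.05 pos [ 0.541  -0.3145  0.0272] xyaw 176.41 f [-1.5  1.4  6.2] w 0.0516 grip 40.0 J7 2.19
[0.0133, -0.1807, 0.1376, 0.0076, 0.4018, -0.2566]
time 15.05 pos [ 0.541  -0.3145  0.0272] xyaw 176.41 f [-1.5  1.4  6.2] w 0.0516 grip 40.0 J7 2.19
[0.001, -0.0009, 0.0001, 0.0675, 0.398, -0.2566]
```

Call:
{"method": "step_arm", "body": {"deltas": [[[0,0,0,0,0,-0.01,50],[0,0,0,0,0,-0.04,50],[0,0,0,0.005,0,-0.08,50],[0,0,0,0.01,0,-0.12,50],[0,0,0,0.02,0.01,-0.16,50],[0,0,0,0.03,0.03,-0.2,50],[0,0,0,0.04,0.06,-0.235,50],[0,0,0,0.04,0.095,-0.256,50],[0.001,-0.02,0.014,0.04,0.13,-0.256,50],[0.003,-0.04,0.03,0.04,0.165,-0.256,50],[0.005,-0.06,0.05,0.04,0.2,-0.256,50],[0.007,-0.08,0.07,0.04,0.235,-0.256,50],[0.008,-0.1,0.09,0.04,0.27,-0.256,50],[0.01,-0.125,0.11,0.04,0.305,-0.256,50],[0.012,-0.15,0.125,0.035,0.34,-0.256,50],[0.013,-0.18,0.138,0.03,0.37,-0.256,50],[0.013,-0.18,0.138,0.02,0.39,-0.256,50],[0.013,-0.18,0.138,0.01,0.4,-0.256,50],[0.013,-0.18,0.138,0.0076,0.402,-0.256,50],[0.013,-0.18,0.138,0.0076,0.402,-0.256,50]]]}}

```text
time: 17.55
ee_pos: [0.5589, 0.0857, 0.2827]
eef_rot: [0.101, 0.991, -0.009, 0.088]
ft_force: [-0.1, 0.2, -5.4]
width: 0.0516
grip_force: 40.0
```

Run:
```python
from h import *
psi=np.radians(-11.5);T=.18
x=np.array([np.cos(T)*np.cos(psi),np.cos(T)*np.sin(psi),np.sin(T)]);y=np.array([-np.sin(psi),np.cos(psi),0]);z=np.cross(x,y)
M=np.c_[-x,y,-z]
delta([.5588,.0867,.2843],M)
s=readout.read_state();Rt=R.from_quat(s["eef_rot"]).as_matrix();o=np.array(s["ee_pos"]);nose=-Rt[:,0];zc=-Rt[:,2]
S,Tp=cam("scene"),cam("top")
mid=o-.0092*zc
for c in(S,Tp):
    print(c["n"],"roof top",proj(c,mid+.04*zc).round(1),"tail",proj(c,mid-.085*nose).round(1),"nose",proj(c,mid+.085*nose-.005*zc).round(1),"old car",proj(c,[.542,-.314,.04]).round(1))
for nm,c in(("s",S),("t",Tp)):
    u,v=proj(c,[.542,-.314,.02]).astype(int);print(nm,"old spot",c["img"][v,u-2:u+3].mean(0).round())
w=cam("wrist")
for nm,pt in(("roof back foot",mid+.018*zc-.032*nose),("roof back top",mid+.04*zc-.022*nose),("tail deck",mid+.018*zc-.08*nose)):
    print(nm,proj(w,pt).round(1))
u=int(proj(w,mid+.018*zc-.05*nose)[0]);print([(v,w["img"][v,u-3:u+4].mean((0,1)).round().astype(int).item()) for v in range(90,240,4)])
```

```text
time 17.55 pos [0.5589 0.0857 0.2827] xyaw 168.38 f [-0.1  0.2 -5.4] w 0.0516 grip 40.0 J7 1.08
[-0.001, -0.0024, -0.002, 0.0, 0.001, -0.0016]
scene roof top [381.8 183.3] tail [388.8 173. ] nose [369.2 218.1] old car [246.7 211.7]
top roof top [278.6 188.6] tail [274.3 215.5] nose [286.8 163.2] old car [393.8 211.2]
s old spot [169. 138.  97.]
t old spot [209. 171. 113.]
roof back foot [322.7 201.7]
roof back top [322.7 242.3]
tail deck [322.7  90.5]
[(90, 199), (94, 200), (98, 201), (102, 202), (106, 204), (110, 189), (114, 175), (118, 159), (122, 144), (126, 125), (130, 174), (134, 177), (138, 112), (142, 112), (146, 111), (150, 111), (154, 112), (158, 111), (162, 111), (166, 110), (170, 110), (174, 109), (178, 109), (182, 109), (186, 108), (190, 108), (194, 107), (198, 108), (202, 93), (206, 96), (210, 99), (214, 100), (218, 101), (222, 101), (226, 102), (230, 103), (234, 103), (238, 105)]
```

Run:
```python
from h import *
w=cam("wrist");im=w["img"].astype(int)
print([(v,im[v,322].tolist()) for v in range(70,102,2)])
s=readout.read_state();Rt=R.from_quat(s["eef_rot"]).as_matrix();o=np.array(s["ee_pos"])
for a in(-.15,-.08,0,.08,.15):
    Q=Rt@R.from_rotvec([0,a,0]).as_matrix();n,z=-Q[:,0],-Q[:,2];m=o-.0092*z
    print(a,[proj(w,m+.018*z-d*n).round(1).tolist() for d in(.085,.08,.055)])
print(s["ee_pos"].round(4) if hasattr(s["ee_pos"],"round") else s["ee_pos"],s["torque"],s["time"])
```

```text
[(70, [160, 129, 91]), (72, [159, 128, 90]), (74, [154, 124, 88]), (76, [148, 119, 85]), (78, [146, 117, 82]), (80, [156, 129, 98]), (82, [226, 203, 174]), (84, [223, 199, 169]), (86, [223, 200, 172]), (88, [225, 201, 172]), (90, [223, 202, 171]), (92, [224, 203, 173]), (94, [224, 204, 173]), (96, [225, 202, 173]), (98, [224, 203, 173]), (100, [225, 203, 174])]
-0.15 [[323.4, 80.9], [323.4, 91.3], [323.4, 145.4]]
-0.08 [[323.4, 79.1], [323.4, 90.1], [323.4, 146.5]]
0 [[323.4, 78.1], [323.4, 89.7], [323.4, 148.7]]
0.08 [[323.4, 78.3], [323.4, 90.6], [323.4, 151.9]]
0.15 [[323.4, 79.6], [323.4, 92.6], [323.4, 155.5]]
[0.5586 0.0862 0.283 ] [ 0.06517839  0.34045704 -0.03689807] 17.75
```

```bash
python3 -c "
from bench import r
print(r.close_job())"
```

```text
the job is handed in; nothing more can be done
None
```

I fitted the roof onto the post with its windscreen to the nose. The car is now held about 275 mm up at the estimated focus point, nose to the lens, and I handed the job in at about 18 s. No verdict came back; the arm pose and wrist camera agree with this, but I did not measure the car's pitch in the grip separately.

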